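# Rehang the turning template on the fold-out hook

## Task

Swing the folded hook fully out to its stop, lift the plywood template off the other hook and hang it on the hook you have just unfolded, then fold the emptied hook completely flat again. The hinges are stiff and sit in rubber bushes: press each hook firmly home but do not force it, never drop the template, and leave the other things on the bench alone.

Things in the scene. Friction and masses are not known exactly. Their poses are not given: they have to be found in the camera images.
- panel1: Fixed low grey-painted panel bearing the hook that carries the template at the start, swung out. Origin on the table under the hook's vertical hinge axis; z up; x out of the panel's front face (away from the robot), y along the face. In mm: face at x = -25, panel 20 thick, y = -40 to 130, top edge at z = 155; foot 15 high, to x = +15.
- hook1 (a joint): Angle of hook 1's hinge knuckle, rad: 0 = folded flat (arm along the panel's +y, at a stop), 1.571 = fully out (arm along the panel's +x, at a stop); unfolds clockwise from above. Stiff: takes about 6.3 N sideways at the post (0.6 N m), stays where left. The arm sits on it in a rubber bush, so the knuckle lags the arm by about 0.1 rad while pushed: see the arm.
- hook1_arm: Steel arm of hook 1, bar 10 x 10 mm, 101 long, post at its end. Origin on the hinge axis at the bar's top, 170 above the table; +y along the arm. Its bush gives 1.5 mm per N at the post (6 N m/rad) and springs back, so stopping at the home angle leaves the knuckle short: press on past until the force at the post reaches 9 to 12 N, then ease off. Over 16 N bends it.
- hook1_post (a point): Centre of the top of hook 1's upright round post: 12 mm in diameter, standing 28 above the bar's top, 95 from the hinge axis. Finger tips can straddle it from above, clear of the panel's top.
- panel2: Fixed low grey-painted panel bearing the empty hook, folded at the start. Origin on the table under the hook's vertical hinge axis; z up; x out of the panel's front face (away from the robot), y along the face. In mm: face at x = -25, panel 20 thick, y = -40 to 130, top edge at z = 155; foot 15 high, to x = +15.
- hook2 (a joint): Angle of hook 2's hinge knuckle, rad: 0 = folded flat (arm along the panel's +y, at a stop), 1.571 = fully out (arm along the panel's +x, at a stop); unfolds clockwise from above. Stiff: takes about 6.3 N sideways at the post (0.6 N m), stays where left. The arm sits on it in a rubber bush, so the knuckle lags the arm by about 0.1 rad while pushed: see the arm.
- hook2_arm: Steel arm of hook 2, bar 10 x 10 mm, 101 long, post at its end. Origin on the hinge axis at the bar's top, 170 above the table; +y along the arm. Its bush gives 1.5 mm per N at the post (6 N m/rad) and springs back, so stopping at the home angle leaves the knuckle short: press on past until the force at the post reaches 9 to 12 N, then ease off. Over 16 N bends it.
- hook2_post (a point): Centre of the top of hook 2's upright round post: 12 mm in diameter, standing 28 above the bar's top, 95 from the hinge axis. Finger tips can straddle it from above, clear of the panel's top.
- template: Plywood plate 9 mm thick, 100 wide, hung upright. Origin: middle of the upper edge of its hole (44 wide, 60 high, below), which rests on the bar, 35 to 50 from the hinge. Plate ends 120 below. x: normal, along the arm; z up. Tab 40 wide, to 56 above: pinch its thickness 35 above the origin. About 200 g. To pass the post raise it 38 (30 to 48), move it along the arm away from the panel.
- blank: Bystander: square wooden turning blank 75 x 75 x 55 high (mm). Origin at its underside. Leave where it is.
- turned_ring: Bystander: turned wooden ring, 90 across, 22 high, lying flat (mm). Origin at its underside. Leave where it is.
- bowl: Bystander: small wooden bowl 110 across, 45 high (mm). Origin at its underside. Leave where it is.
- tin: Bystander: tin can with paper label, 66 across, 85 high (mm). Origin at its underside. Leave where it is.
- gouge: Bystander: lathe gouge lying flat, wooden handle and steel blade, about 240 long (mm). Origin at its underside. Leave where it is.
- brush: Bystander: hand brush lying flat (mm). Origin at its underside. Leave where it is.
- spindle: Bystander: upright turned wooden cylinder 40 across, 70 high (mm). Origin at its underside. Leave where it is.
Mind the look-alikes: they are no part of the job. There is more than one size of the template; the one meant has the size given above. Leave any red look-alike of the panel1 alone.

How it is judged:
By the outcome, as a careful person would: the job done as asked, in the order asked, and still so for the second after the job is handed in, with the robot touching nothing.
It also fails if it takes over 72 s, if anything falls off the work surface, if the arm or the gripper's body presses on something with over 40 N, if the wrist force passes 120 N, or if a joint passes its speed limit or range.

## Robot

A 6-joint arm with a two-finger parallel gripper is mounted at the origin on the work surface. World frame = base frame: x ahead of the robot, y to its left, z up, the work surface at z = 0. Lengths are in mm, angles in rad, forces in N, time in s.
With the tool pointing down it reaches from about 275 to 875 mm from the base axis. Payload 12.5 kg.
Tool frame: the origin (TCP) lies between the finger pads; the fingertips stand 19 mm ahead of it and the grasp point (between the pads) is the TCP; z points along the fingers, y is the line along which they close (so a half turn about z gives the same grasp; the last joint's range is limited). The gripper opens to 85 mm and grips with 20 to 120 N. Pads are 22 mm wide; open, the fingers measure 114 mm over their backs; the gripper's body (76 mm by 85 mm) begins 54 mm behind the grasp point. The pads swing forward as they close: fully open they stand 13 mm farther back than shut.
Start: joints at [-1.421, 0.351, 1.652, -0, 1.139, -0.085], TCP at [127.977, -534.889, 250.29] pointing down, gripper open.
Joint ranges: [-2.75, 2.75], [-0.79, 2.1], [0.01, 2.65], [-1.57, 4.71], [0.07, 3.14], [-2.87, 2.87]. Speed limits (rad/s): [2.22, 2.22, 2.79, 3.14, 3.14, 3.14].

## Interface

Orientations are given as a unit quaternion [w, x, y, z].
In Python, from cell import * gives the robot as it stands.
- The arm moves only by the tool move_arm, never from a script. Its argument "commands" is text: rows parted by semicolons, each of 5 numbers parted by spaces: the opening, from -1 (shut) to 1 (fully open), so that 0 is half open, then the shift along the tool's x, y, z in mm, then the turn about the tool's z in rad. A call has 1 to 8 rows; each row shifts and turns the commanded pose from where the row before left it, along the tool's axes as they then stand; what a row does not reach is not made up. A row lasts 1/8 s, in which the tool goes at most 62.5 mm and 10.7 degrees, less where a joint would pass 70% of its speed; a pose out of reach is approached as far as the arm can. A call is refused whole if a number of a shift passes 62.5 or a number of a turn 0.188, either way. A call with a gripper value outside its range is refused whole. The fingers move at their own pace and stop on an object; "grip_force" is the grip in N (left out, the last holds). Time passes only in rows, so rows that do not move let the fingers close. It gives the time, the measured TCP pose, the force, the opening and the grip force at its end, in the units of the state.
- get_obs(): the state, without advancing time (a new reading comes with each control period).
- get_image(name): name is "side" or "top" or "wrist"; returns a dict with "frame" (384x512x3 uint8, red, green, blue), "range_z" (384x512 float32, mm along the optical axis (not along the pixel's ray), 0 where there is no reading), "fovy" (degrees; the focal length in pixels is half the picture's height over the tangent of half this angle, whatever the lens; pixels are square), "cx", "cy" (the principal point, pixels), "R" (3x3) and "t" (3): a world point X has camera coordinates R X + t; the wrist camera has in their place "mount" (4x4, takes a point from camera to tool coordinates, whose origin is the TCP and whose axes are the flange's). Camera axes: x right, y down, z forward; pixel columns grow to the right and rows downward; lengths in mm; the calibration is good to about 2 mm. A picture is of the moment at which its call begins: read the wrist's pose just before it.
- hand_in(): hands the job in; it is judged then, once.
The state is a dict: "time_s": time; "q": joint angles; "joint_vel": joint speeds; "joint_torque": joint torques, N m; "ee_pos": TCP position; "tool_rot": TCP orientation; "force": force on the tool from outside, world axes, zero at the start; "ft_torque": the same for the moment, N m; "opening": finger opening in mm; "finger_force": force on a finger pad.
Only numpy, scipy, OpenCV 4.12 (cv2) and the standard library are available. Lean on these libraries where they do the work, as an engineer would, in place of code of your own. Each camera call takes 0.05 s, during which the arm holds its last target. There are 200 camera calls.

## Working session

There is one attempt and no reset: what is moved stays moved. The work goes in short steps, Python scripts to look and compute and a tool call to move; the robot and the scene stay as the last step left them, time stands still between calls to the robot, and variables do not carry over. Pictures are saved under pics/ and viewed, at most 10 in all, crops included, and the job is handed in when it is done.

Besides the shell and the picture viewer there is one more tool, called after "Request:" by a JSON object that holds its "op" and its "data". move_arm: Moves the arm, as the interface text tells. Its arguments: {"type":"object","properties":{"commands":{"type":"string"},"grip_force":{"type":"number"}},"required":["commands"]}

```bash
mkdir -p pics
cat > h.py <<'E'
from cell import *
import numpy as np, cv2
def f(im): return im["frame"].shape[0]/2/np.tan(np.radians(im["fovy"])/2)
def cloud(im):
    z=im["range_z"]; F=f(im); v,u=np.indices(z.shape)
    c=np.stack([(u-im["cx"])/F*z,(v-im["cy"])/F*z,z],-1)
    return (c-np.array(im["t"]))@np.array(im["R"])   # R^T(c-t)
def save(im,n): cv2.imwrite("pics/"+n,cv2.cvtColor(im["frame"],cv2.COLOR_RGB2BGR))
E
python3 - <<'E'
from h import *
o=get_obs();print(o)
a=get_image("top");b=get_image("side")
np.savez("a.npz",**{k:v for k,v in a.items()});np.savez("b.npz",**{k:v for k,v in b.items()})
cv2.imwrite("pics/1.png",cv2.cvtColor(a["frame"],cv2.COLOR_RGB2BGR))
cv2.imwrite("pics/2.png",cv2.cvtColor(b["frame"],cv2.COLOR_RGB2BGR))
for im in(a,b):print(im["R"],im["t"],im["fovy"])
E
```

```text
{'time_s': 0.0, 'q': array([-1.42060186e+00,  3.51250540e-01,  1.65246517e+00, -7.20019807e-06,
        1.13910909e+00, -8.46364284e-02]), 'joint_vel': array([-0.00062302, -0.00028897,  0.00175173, -0.00036796,  0.00027564,
       -0.00117426]), 'joint_torque': array([ 5.14970488e-04, -5.06111169e+01, -2.91405630e+01, -2.98158980e-06,
        4.58173250e-03,  4.98921331e-07]), 'ee_pos': array([ 127.92742404, -534.57598928,  249.73496688]), 'tool_rot': array([-6.15630964e-04,  9.93114357e-01,  1.17147319e-01, -2.34576675e-05]), 'force': array([0.27439499, 0.78540239, 0.16633433]), 'ft_torque': array([ 0.03617082, -0.02512614, -0.02759533]), 'finger_force': 0.0, 'opening': 85.07329788678524}
[[ 0.01559172 -0.9996329   0.02215747]
 [-0.99016237 -0.01851821 -0.13869231]
 [ 0.13905172 -0.01977704 -0.99008762]] [ -25.04587016  519.40497267 1455.36898752] 42.17372916709589
[[-0.85136271 -0.52425726  0.01832655]
 [-0.35909649  0.55697245 -0.74888677]
 [ 0.38240195 -0.64415527 -0.66244452]] [ 408.51392989  305.93376705 1453.23619047] 43.04060136414198
```

View pics/1.png

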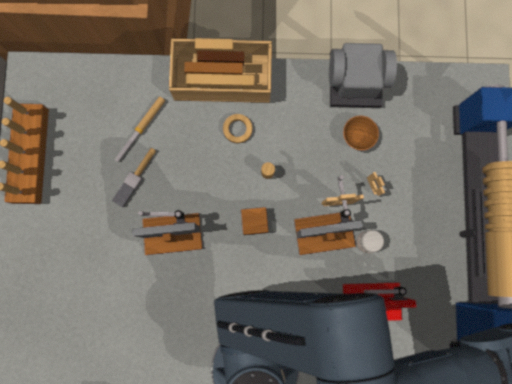

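View pics/2.png

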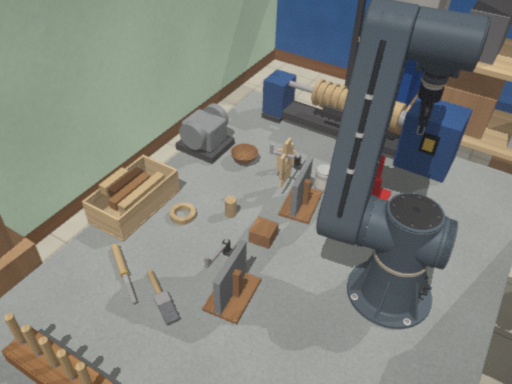

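The top view shows panel 1 at about (325,230), with the template on its outward hook at (343,200). Panel 2 is at (170,230) with its hook folded, post near (145,213). A small look-alike plate is at (377,183) and a red panel at (375,295).

Run:
```python
from h import *
a=dict(np.load("a.npz"));b=dict(np.load("b.npz"))
P=cloud(a)
for n,(u0,u1,v0,v1) in {"p1":(290,362,175,255),"p2":(125,210,200,260),"small":(364,392,165,200)}.items():
    Q=P[v0:v1,u0:u1].reshape(-1,3)
    for lo,hi in((145,162),(162,178),(178,192),(192,204),(204,240)):
        q=Q[(Q[:,2]>lo)&(Q[:,2]<hi)]
        if len(q):
            r=cv2.minAreaRect(q[:,:2].astype(np.float32)); print(n,lo,len(q),q.mean(0).round(1),np.round(cv2.boxPoints(r).flatten()))
c=[cv2.resize(a["frame"][165:260,u:u+95],(380,380),interpolation=cv2.INTER_CUBIC) for u in (120,300)]
c2=[cv2.resize(b["frame"][v:v+95,u:u+95],(380,190*2),interpolation=cv2.INTER_CUBIC) for u,v in ((195,228),(255,130))]
cv2.imwrite("pics/3.png",cv2.resize(np.vstack([np.hstack(c),np.hstack(c2)])[...,::-1],(600,600)))
```

```text
p1 145 504 [ 408.6 -200.8  154.8] [ 313. -212.  458. -320.  536. -215.  391. -107.]
p1 162 181 [ 478.3 -228.8  170.4] [ 373. -199.  493. -284.  543. -214.  423. -129.]
p1 178 85 [ 486.5 -221.6  185.2] [ 435. -238.  491. -279.  540. -213.  483. -172.]
p1 192 30 [ 514.3 -223.5  197.6] [ 478. -211.  485. -274.  549. -268.  543. -204.]
p1 204 70 [ 484.  -229.7  222.8] [ 479. -211.  482. -251.  491. -251.  487. -210.]
p2 145 501 [395.3 256.6 155. ] [375. 341. 393. 174. 445. 179. 427. 347.]
p2 162 179 [433.6 254.3 170.2] [383. 337. 427. 205. 467. 218. 424. 351.]
p2 178 10 [432.5 273.9 182.2] [428. 314. 430. 216. 439. 216. 438. 314.]
p2 192 17 [433.2 313.5 197.7] [429. 307. 437. 307. 437. 319. 429. 319.]
```

View pics/3.png

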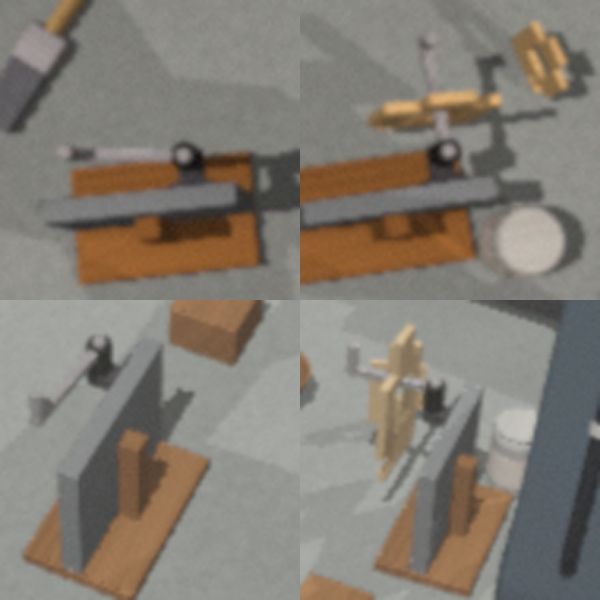

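Run:
```python
from h import *
a=dict(np.load("a.npz"));P=cloud(a)
for n,(u0,u1,v0,v1) in {"p1":(290,365,175,255),"p2":(125,210,200,260)}.items():
    Q=P[v0:v1,u0:u1].reshape(-1,3)
    q=Q[(Q[:,2]>150)&(Q[:,2]<159)]
    for _ in range(6):
        vx,vy,x,y=cv2.fitLine(q[:,:2].astype(np.float32),cv2.DIST_HUBER,0,.01,.01).ravel()
        d=(q[:,0]-x)*-vy+(q[:,1]-y)*vx; q=q[abs(d-np.median(d))<14]
    if vy<0: vx,vy=-vx,-vy
    Y=np.array([vx,vy]);X=np.array([vy,-vx])
    s=q[:,:2]@Y; e=q[:,:2]@X
    print(n,"yaw of Y",np.arctan2(vy,vx).round(4),"Y ext",np.percentile(s,[0,2,98,100]).round(1),"X ext",np.percentile(e,[0,2,98,100]).round(1),len(q))
    c=X*np.mean(np.percentile(e,[2,98]))+Y*np.mean(np.percentile(s,[0,100]))
    h=c+35*X-45*Y; print(" centre",c.round(1),"hinge",h.round(1),"out post",(h+95*X).round(1),"folded post",(h+95*Y).round(1),"X",X.round(4))
    R=(Q[:,:2]-h)@np.stack([X,Y],1)
    for lo,hi in((163,178),(178,192),(192,203),(204,240)):
        m=(Q[:,2]>lo)&(Q[:,2]<hi);print("  z",lo,m.sum(),"local",np.percentile(R[m],[2,50,98],axis=0).round().tolist())
    m=(Q[:,2]>192)&(Q[:,2]<203);print("  post pts world",Q[m].mean(0).round(1), "loc",R[m].round().tolist())
```

```text
p1 yaw of Y 1.7378 Y ext [-348.1 -343.6 -182.  -178.2] X ext [355.5 356.2 375.9 379.3] 415
 centre [ 404.7 -198.6] hinge [ 446.7 -237.2] out post [ 540.4 -221.4] folded post [ 430.9 -143.5] X [0.9861 0.1662]
  z 163 178 local [[-10.0, -28.0], [31.0, 2.0], [90.0, 50.0]]
  z 178 88 local [[25.0, -47.0], [39.0, 20.0], [93.0, 50.0]]
  z 192 28 local [[34.0, -28.0], [91.0, 3.0], [99.0, 20.0]]
  z 204 70 local [[34.0, -20.0], [38.0, 2.0], [43.0, 20.0]]
  post pts world [ 516.5 -223.5  197.2] loc [[99.0, 4.0], [99.0, 0.0], [98.0, -2.0], [97.0, 7.0], [97.0, 4.0], [96.0, 2.0], [96.0, -1.0], [95.0, -4.0], [94.0, 8.0], [94.0, 5.0], [93.0, 2.0], [92.0, 0.0], [92.0, -3.0], [91.0, 5.0], [90.0, 3.0], [90.0, 0.0], [88.0, 6.0], [35.0, -43.0], [41.0, 19.0], [39.0, 19.0], [35.0, -3.0], [34.0, -8.0], [34.0, -12.0], [34.0, -16.0], [36.0, 20.0], [35.0, 17.0], [35.0, 15.0], [35.0, 9.0]]
p2 yaw of Y 1.6987 Y ext [121.9 124.7 286.2 290.7] X ext [413.9 414.3 434.8 437.6] 423
 centre [394.8 258.8] hinge [435.2 218.6] out post [529.4 230.7] folded post [423.1 312.8] X [0.9918 0.1276]
  z 163 176 local [[-10.0, -9.0], [4.0, 32.0], [13.0, 89.0]]
  z 178 10 local [[-4.0, -2.0], [5.0, 89.0], [13.0, 95.0]]
  z 192 17 local [[6.0, 89.0], [10.0, 95.0], [14.0, 100.0]]Traceback (most recent call last):
  File "<stdin>", line 17, in <module>
    return _quantile_unchecked(
        a, q, axis, out, overwrite_input, method, keepdims, weights)
    return _ureduce(a,
                    func=_quantile_ureduce_func,
    ...<5 lines>...
                    overwrite_input=overwrite_input,
                    method=method)
    r = func(a, **kwargs)
    result = _quantile(arr,
                       quantiles=q,
    ...<2 lines>...
                       out=out,
                       weights=wgt)
    slices_having_nans = np.isnan(arr[-1, ...])
                                  ~~~^^^^^^^^^
IndexError: index -1 is out of bounds for axis 0 with size 0
```

```bash
cat >> h.py <<'E'
from scipy.spatial.transform import Rotation as Ro
def pose(o=None):
    o=o or get_obs(); R=Ro.from_quat(np.roll(o["tool_rot"],-1)).as_matrix()
    return np.r_[o["ee_pos"],np.arctan2(R[1,0],R[0,0])],R
def plan(wps,start=None,step=50,dyaw=.17):
    """wps: (opening,x,y,z,yaw). prints rows, 8 per call"""
    p=np.array(pose()[0] if start is None else start,float); rows=[]
    for w in wps:
        w=np.array(w,float); g,w=w[0],w[1:]
        n=max(1,int(np.ceil(max(np.linalg.norm(w[:3]-p[:3])/step,abs(w[3]-p[3])/dyaw))))
        p0=p.copy()
        for i in range(1,n+1):
            d=p0+(w-p0)*i/n-p; c,s=np.cos(p[3]),np.sin(p[3])
            t=np.array([c*d[0]+s*d[1], s*d[0]-c*d[1], -d[2]]).round(1); tr=round(-d[3],3)
            p=p+np.array([c*t[0]+s*t[1], s*t[0]-c*t[1], -t[2], -tr])
            rows.append(f"{g:g} "+" ".join(f"{v:g}" for v in t)+f" {tr:g}")
    for i in range(0,len(rows),8): print("; ".join(rows[i:i+8])); print()
def wristcloud(o,im):
    z=im["range_z"]; F=f(im); v,u=np.indices(z.shape)
    c=np.stack([(u-im["cx"])/F*z,(v-im["cy"])/F*z,z],-1)
    M=np.array(im["mount"]); R=pose(o)[1]
    P=(c@M[:3,:3].T+M[:3,3])@R.T+o["ee_pos"]; P[z==0]=np.nan
    return P
E
python3 -c "
from h import *
print(pose()[0]); print(get_image('wrist')['mount'])
plan([(0,300,-480,330,.3),(0,500,0,330,1.0),(0,433,300,300,1.70)])"
```

```text
[ 1.27934277e+02 -5.34618681e+02  2.49827410e+02  2.34760112e-01]
[[ 2.03824131e-04 -9.44222814e-01 -3.29307207e-01  8.55784056e+01]
 [ 9.99999396e-01 -1.63145366e-04  1.08673475e-03  2.21987376e-01]
 [-1.07984468e-03 -3.29307229e-01  9.44222210e-01 -1.22369616e+02]
 [ 0.00000000e+00  0.00000000e+00  0.00000000e+00  1.00000000e+00]]
0 45 -3.3 -20 -0.016; 0 45.1 -2.6 -20.1 -0.017; 0 45.1 -1.8 -20 -0.016; 0 45.1 -1 -20 -0.016; 0 30.3 -36.3 -0 -0.064; 0 32.5 -34.3 -0 -0.063; 0 34.6 -32.2 -0 -0.064; 0 36.6 -30 -0 -0.064

0 38.4 -27.5 -0 -0.063; 0 40.1 -25 -0 -0.064; 0 41.6 -22.4 -0 -0.064; 0 43 -19.8 -0 -0.063; 0 44.1 -16.9 -0 -0.064; 0 45.2 -14.1 -0 -0.064; 0 45.9 -11.3 -0 -0.063; 0 30.9 -31.2 4.3 -0.1

0 33.8 -28 4.3 -0.1; 0 36.5 -24.4 4.3 -0.1; 0 38.7 -20.7 4.2 -0.1; 0 40.6 -16.7 4.3 -0.1; 0 42.1 -12.6 4.3 -0.1; 0 43.1 -8.3 4.3 -0.1
```

Request:
{"op": "move_arm", "data": {"commands": "-0.5 45 -3.3 -20 -0.016; -0.5 45.1 -2.6 -20.1 -0.017; -0.5 45.1 -1.8 -20 -0.016; -0.5 45.1 -1 -20 -0.016; -0.5 30.3 -36.3 0 -0.064; -0.5 32.5 -34.3 0 -0.063; -0.5 34.6 -32.2 0 -0.064; -0.5 36.6 -30 0 -0.064", "grip_force": 20}}

```text
time_s: 1.15
ee_pos: [373.1, -304.1, 330.3]
tool_rot: [-0.0, 0.961, 0.275, -0.0]
force: [0.5, -0.6, -0.5]
opening: 21.3
finger_force: 0.0
```

Request:
{"op": "move_arm", "data": {"commands": "-0.5 38.4 -27.5 0 -0.063; -0.5 40.1 -25 0 -0.064; -0.5 41.6 -22.4 0 -0.064; -0.5 43 -19.8 0 -0.063; -0.5 44.1 -16.9 0 -0.064; -0.5 45.2 -14.1 0 -0.064; -0.5 45.9 -11.3 0 -0.063; -0.5 30.9 -31.2 4.3 -0.1"}}

```text
time_s: 2.15
ee_pos: [491.2, 44.3, 325.8]
tool_rot: [-0.0, 0.852, 0.524, 0.0]
force: [0.5, 0.0, 0.0]
opening: 21.4
finger_force: 0.0
```

Request:
{"op": "move_arm", "data": {"commands": "-0.5 33.8 -28 4.3 -0.1; -0.5 36.5 -24.4 4.3 -0.1; -0.5 38.7 -20.7 4.2 -0.1; -0.5 40.6 -16.7 4.3 -0.1; -0.5 42.1 -12.6 4.3 -0.1; -0.5 43.1 -8.3 4.3 -0.1; -0.5 0 0 0 0; -0.5 0 0 0 0"}}

```text
time_s: 3.15
ee_pos: [433.1, 299.5, 300.2]
tool_rot: [0.0, 0.66, 0.751, -0.0]
force: [0.5, 0.2, -0.6]
opening: 21.2
finger_force: 0.0
```

Run:
```python
from h import *
o=get_obs();im=get_image("wrist");print(pose(o)[0].round(2),o["opening"],o["force"])
P=wristcloud(o,im);np.save("w.npy",P);save(im,"4.png")
Q=P.reshape(-1,3)
for lo,hi in((150,159),(163,176),(180,193),(193,204)):
    m=(Q[:,2]>lo)&(Q[:,2]<hi)&(Q[:,1]>150)&(Q[:,1]<380); q=Q[m]
    if len(q): print(lo,m.sum(),q.mean(0).round(1),cv2.boxPoints(cv2.minAreaRect(q[:,:2].astype(np.float32))).round(1).tolist())
```

```text
[433.05 299.46 300.25   1.7 ] 21.185073765934185 [ 0.45822678  0.22494946 -0.59074709]
150 2328 [390.7 283.8 153.9] [[347.3999938964844, 330.29998779296875], [390.6000061035156, 203.39999389648438], [444.0, 221.60000610351562], [400.79998779296875, 348.5]]
163 1042 [433.3 252.1 169.4] [[418.8999938964844, 317.0], [425.79998779296875, 203.6999969482422], [445.29998779296875, 204.89999389648438], [438.5, 318.20001220703125]]
180 55 [431.8 315.7 186.3] [[426.70001220703125, 311.8999938964844], [438.5, 311.29998779296875], [438.79998779296875, 317.1000061035156], [427.0, 317.70001220703125]]
193 160 [432.5 311.9 196.7] [[426.3999938964844, 316.6000061035156], [428.0, 305.5], [438.79998779296875, 307.0], [437.29998779296875, 318.1000061035156]]
```

View pics/4.png

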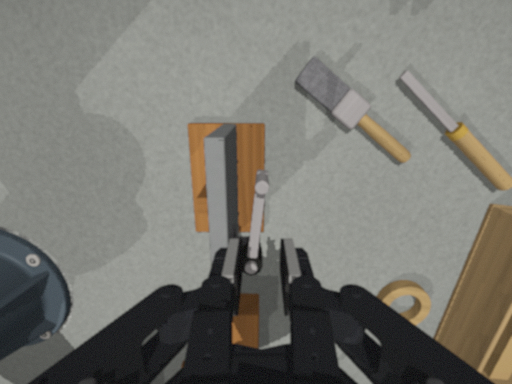

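The wrist view shows the bar from hinge knuckle (251,267) to post top (261,187), and the panel's top edge at (222,180). The fingers are already astride the bar line.

Run:
```python
from h import *
Q=np.load("w.npy").reshape(-1,3); Q=Q[(Q[:,1]>150)&(Q[:,1]<380)]
def line(q,w):
    for _ in range(8):
        vx,vy,x,y=cv2.fitLine(q[:,:2].astype(np.float32),cv2.DIST_HUBER,0,.01,.01).ravel()
        if vy<0: vx,vy=-vx,-vy
        d=(q[:,0]-x)*-vy+(q[:,1]-y)*vx; q=q[abs(d-(np.percentile(d,1)+np.percentile(d,99))/2)<w]
    return vx,vy,x,y,q,d
q=Q[(Q[:,2]>151)&(Q[:,2]<158)&(Q[:,0]<418)]
vx,vy,x,y,q,d=line(q,12);print("panel yaw",np.arctan2(vy,vx),x,y,len(q),np.ptp(d)); 
X=np.array([vy,-vx]);Y=np.array([vx,vy]);print("X mid",np.mean(np.percentile(q[:,:2]@X,[1,99])),"Ymax",(q[:,:2]@Y).max())
b=Q[(Q[:,2]>165)&(Q[:,2]<174)&(Q[:,1]<303)&(Q[:,1]>235)]
vx,vy,x,y,b,d=line(b,9);print("bar yaw",np.arctan2(vy,vx),x,y,len(b),np.ptp(d))
p=np.array([432.5,312]);print("X of post",p@X,p@Y,"hinge via bar",p-95*np.array([vx,vy]))
```

```text
panel yaw 1.6755078 389.6735 285.33276 2270 21.60025052093765
X mid 417.6270993797759 Ymax 299.2956278111306
bar yaw 1.5848345 432.87512 266.81976 588 10.216621347366232
X of post 462.7413692176342 265.08614311367273 hinge via bar [433.83357024 217.00936127]
```

Run:
```python
from h import *
plan([(-.4,432.5,311.5,250,1.60),(-.4,432.5,311.5,194,1.60)],step=30)
H=np.array([433.3,216.7])
c=lambda a:(-.4,*(H+95*np.array([np.cos(a),np.sin(a)])),194,a)
plan([c(a) for a in np.arange(1.5,.14,-.1)],start=(432.5,311.5,194,1.6))
```

```text
-0.4 6.2 0.4 25.2 0.049; -0.4 6.2 0.1 25.2 0.05; -0.4 -0 0 28 -0; -0.4 -0 0 28 -0

-0.4 -0.3 7.5 -0 0.1; -0.4 -0.4 9.5 -0 0.1; -0.4 -0.5 9.5 -0 0.1; -0.4 -0.5 9.5 -0 0.1; -0.4 -0.5 9.5 -0 0.1; -0.4 -0.4 9.4 -0 0.1; -0.4 -0.5 9.5 -0 0.1; -0.4 -0.5 9.5 -0 0.1

-0.4 -0.5 9.5 -0 0.1; -0.4 -0.4 9.5 -0 0.1; -0.4 -0.5 9.5 -0 0.1; -0.4 -0.5 9.4 -0 0.1; -0.4 -0.5 9.5 -0 0.1; -0.4 -0.4 9.5 -0 0.1
```

Request:
{"op": "move_arm", "data": {"commands": "-0.4 6.2 0.4 25.2 0.049; -0.4 6.2 0.1 25.2 0.05; -0.4 0 0 28 0; -0.4 0 0 28 0; -0.4 0 0 0 0; -0.4 0 0 0 0"}}

```text
time_s: 3.95
ee_pos: [433.0, 311.9, 195.2]
tool_rot: [0.0, 0.697, 0.717, 0.001]
force: [0.2, 0.4, 0.0]
opening: 25.6
finger_force: 0.0
```

Request:
{"op": "move_arm", "data": {"commands": "-0.4 -0.1 4 0 0.05; -0.4 -0.2 4 0 0.05; -0.4 -0.2 4.7 0 0.05; -0.4 -0.2 4.7 0 0.05"}}

```text
time_s: 4.45
ee_pos: [449.4, 310.7, 195.3]
tool_rot: [-0.0, 0.765, 0.644, 0.0]
force: [-6.0, 1.9, 1.0]
opening: 25.8
finger_force: 3.3
```

```bash
python3 -c "
from h import *
o=get_obs();p,R=pose(o);print(p.round(2),'tool force',(R.T@o['force']).round(2),o['opening'],o['finger_force'])"
```

```text
[449.4  310.73 195.31   1.4 ] tool force [ 0.81 -6.22 -0.96] 25.75107072940003 3.2579275220632553
```

Request:
{"op": "move_arm", "data": {"commands": "-0.4 -0.5 9.5 0 0.1; -0.4 -0.4 9.5 0 0.1; -0.4 -0.5 9.5 0 0.1; -0.4 -0.5 9.5 0 0.1; -0.4 -0.5 9.5 0 0.1; -0.4 -0.4 9.5 0 0.1"}}

```text
time_s: 5.2
ee_pos: [499.5, 285.3, 195.3]
tool_rot: [-0.001, 0.922, 0.388, -0.0]
force: [-7.6, 2.1, -0.8]
opening: 25.5
finger_force: 3.1
```

Request:
{"op": "move_arm", "data": {"commands": "-0.4 -0.5 9.5 0 0.1; -0.4 -0.5 9.5 0 0.1; -0.4 -0.4 9.5 0 0.1; -0.4 -0.5 9.5 0 0.1; -0.4 -0.2 4.7 0 0.05; -0.4 -0.2 4.7 0 0.05"}}

```text
time_s: 5.95
ee_pos: [524.0, 245.5, 195.4]
tool_rot: [-0.001, 0.989, 0.149, 0.0]
force: [-4.9, 4.7, -0.5]
opening: 25.7
finger_force: 3.0
```

```bash
cat > s.py <<'E'
from h import *
o=get_obs();p,R=pose(o);print(o['time_s'],p.round(2),'tool force',(R.T@o['force']).round(2),round(o['opening'],1),round(o['finger_force'],1))
E
python3 s.py
python3 - <<'E'
from h import *
p=pose()[0];H=np.array([433.3,216.7]);d=p[:2]-H;print(np.hypot(*d),np.arctan2(d[1],d[0]))
E
```

```text
5.95 [5.2402e+02 2.4551e+02 1.9539e+02 3.0000e-01] tool force [-3.3  -5.91  0.51] 25.7 3.0
95.18405182473862 0.3075353466051042
```

Request:
{"op": "move_arm", "data": {"commands": "-0.4 -0.2 4.7 0 0.05; -0.4 -0.2 4.7 0 0.05; -0.4 -0.2 4.7 0 0.05; -0.4 -0.2 4.7 0 0.05; -0.4 0 0 0 0"}}

```text
time_s: 6.58
ee_pos: [527.8, 227.1, 195.6]
tool_rot: [-0.001, 0.999, 0.05, 0.001]
force: [-2.7, 6.0, 0.1]
opening: 25.5
finger_force: 2.9
```

Request:
{"op": "move_arm", "data": {"commands": "-0.4 -0.1 2.4 0 0.025; -0.4 -0.1 2.4 0 0.025; -0.4 0 0 0 0"}}

```text
time_s: 6.95
ee_pos: [528.1, 222.5, 195.6]
tool_rot: [-0.001, 1.0, 0.025, 0.001]
force: [-2.9, 5.9, -0.6]
opening: 25.5
finger_force: 3.0
```

```bash
python3 s.py
```

```text
6.95 [5.2814e+02 2.2249e+02 1.9562e+02 5.0000e-02] tool force [-2.58 -6.07  0.61] 25.5 3.0
```

Request:
{"op": "move_arm", "data": {"commands": "-0.4 -0.1 2.4 0 0.025; -0.4 -0.1 2.4 0 0.025; -0.4 -0.1 2.4 0 0.025; -0.4 0 0 0 0"}}

```text
time_s: 7.45
ee_pos: [528.3, 215.4, 195.8]
tool_rot: [-0.001, 1.0, -0.013, 0.001]
force: [-1.1, 6.4, -1.0]
opening: 26.1
finger_force: 3.0
```

Request:
{"op": "move_arm", "data": {"commands": "-0.4 0 2 0 0.02; -0.4 0 0 0 0"}}

```text
time_s: 7.7
ee_pos: [528.2, 213.4, 195.7]
tool_rot: [-0.001, 1.0, -0.022, 0.001]
force: [-1.0, 5.5, -0.0]
opening: 25.4
finger_force: 3.1
```

Request:
{"op": "move_arm", "data": {"commands": "-0.4 0 2 0 0.02; -0.4 0 0 0 0"}}

```text
time_s: 7.95
ee_pos: [528.1, 211.4, 195.7]
tool_rot: [-0.001, 0.999, -0.032, 0.001]
force: [-0.3, 5.6, -1.0]
opening: 25.7
finger_force: 3.1
```

Request:
{"op": "move_arm", "data": {"commands": "-0.4 0 2 0 0.02; -0.4 0 0 0 0"}}

```text
time_s: 8.2
ee_pos: [528.0, 209.5, 195.7]
tool_rot: [-0.001, 0.999, -0.043, 0.001]
force: [-1.3, 6.8, -0.5]
opening: 25.6
finger_force: 3.7
```

Request:
{"op": "move_arm", "data": {"commands": "-0.4 0.1 2 0 0.02; -0.4 0 0 0 0"}}

```text
time_s: 8.45
ee_pos: [527.9, 207.7, 195.7]
tool_rot: [-0.001, 0.999, -0.052, 0.001]
force: [-0.3, 8.4, -0.1]
opening: 26.1
finger_force: 4.1
```

Request:
{"op": "move_arm", "data": {"commands": "-0.4 0.1 2 0 0.02; -0.4 0 0 0 0"}}

```text
time_s: 8.7
ee_pos: [527.7, 205.8, 195.7]
tool_rot: [-0.002, 0.998, -0.062, 0.001]
force: [-2.0, 9.5, 1.1]
opening: 25.1
finger_force: 4.6
```

Request:
{"op": "move_arm", "data": {"commands": "-0.4 0.1 1.5 0 0.016; -0.4 0 0 0 0; -0.4 0 0 0 0"}}

```text
time_s: 9.07
ee_pos: [527.5, 204.5, 195.7]
tool_rot: [-0.002, 0.998, -0.07, 0.001]
force: [-2.4, 10.2, -0.5]
opening: 25.2
finger_force: 5.0
```

Request:
{"op": "move_arm", "data": {"commands": "-0.4 0 -3 0 -0.03; -0.4 0 -3 0 -0.03; -0.4 0 -3 0 -0.03; -0.4 0 -4 0 -0.04; -0.4 0 -4 0 -0.04; -0.4 0 -4 0 -0.04; -0.4 0 -1 0 0; -0.4 0 0 0 0"}}

```text
time_s: 10.07
ee_pos: [528.3, 225.0, 194.0]
tool_rot: [0.0, 0.999, 0.035, 0.0]
force: [0.0, -0.4, -0.5]
opening: 25.4
finger_force: 0.0
```

```bash
python3 s.py
```

```text
10.075 [5.2831e+02 2.2501e+02 1.9399e+02 7.0000e-02] tool force [0.01 0.38 0.47] 25.4 0.0
```

Request:
{"op": "move_arm", "data": {"commands": "-0.4 0 0 -30 0; -0.4 0 0 -45 0; -0.4 0 0 -45 0; -0.4 0 0 0 0"}}

```text
time_s: 10.58
ee_pos: [529.4, 225.3, 317.5]
tool_rot: [-0.001, 0.999, 0.035, 0.003]
force: [-0.3, -0.4, -1.4]
opening: 25.6
finger_force: 0.0
```

Run:
```python
from h import *
o=get_obs();im=get_image("wrist");print(pose(o)[0].round(2))
Q=wristcloud(o,im).reshape(-1,3);Q=Q[(abs(Q[:,1]-225)<80)&(Q[:,0]>440)&(Q[:,0]<620)]
q=Q[(Q[:,2]>192)&(Q[:,2]<204)];print("post",len(q),np.median(q,0).round(1),cv2.minEnclosingCircle(q[:,:2].astype(np.float32)))
b=Q[(Q[:,2]>166)&(Q[:,2]<174)];print(len(b),b.min(0),b.max(0));
if len(b)>9: vx,vy,x,y=cv2.fitLine(b[:,:2].astype(np.float32),cv2.DIST_HUBER,0,.01,.01).ravel();print("bar yaw",np.arctan(vy/vx),x,y)
a=get_image("top");P=cloud(a).reshape(-1,3)
for y0,y1,n in((150,300,"h2"),(-250,-190,"h1")):
    R=P[(P[:,1]>y0)&(P[:,1]<y1)&(P[:,0]>505)&(P[:,0]<560)&(P[:,2]>192)&(P[:,2]<203)];print(n,len(R),R.mean(0) if len(R) else 0)
plan([(-.3,480,0,310,1.2),(-.3,484,-230,300,1.737)])
```

```text
[5.2937e+02 2.2529e+02 3.1749e+02 7.0000e-02]
post 137 [528.8 227.4 196.8] ((528.17578125, 227.1275634765625), 6.234928131103516)
644 [440.09322514 207.56023554 166.07343005] [534.17488055 233.04367234 173.55698672]
bar yaw 0.1174835 479.38495 221.77985
h2 0 0
h1 17 [ 538.54569106 -219.71656138  197.04955216]
-0.3 -9.1 31.6 0.5 -0.162; -0.3 -14 29.7 0.5 -0.161; -0.3 -18.7 27 0.5 -0.162; -0.3 -22.7 23.7 0.5 -0.161; -0.3 -26.3 19.7 0.5 -0.162; -0.3 -29.1 15.3 0.6 -0.161; -0.3 -31.2 10.4 0.5 -0.162; -0.3 -42.6 17.4 2 -0.107

-0.3 -44.2 12.7 2 -0.108; -0.3 -45.3 7.9 2 -0.107; -0.3 -45.9 3.1 2 -0.107; -0.3 -46 -1.9 2 -0.108
```

Request:
{"op": "move_arm", "data": {"commands": "-0.3 -9.1 31.6 0.5 -0.162; -0.3 -14 29.7 0.5 -0.161; -0.3 -18.7 27 0.5 -0.162; -0.3 -22.7 23.7 0.5 -0.161; -0.3 -26.3 19.7 0.5 -0.162; -0.3 -29.1 15.3 0.6 -0.161; -0.3 -31.2 10.4 0.5 -0.162; -0.3 -42.6 17.4 2 -0.107"}}

```text
time_s: 11.68
ee_pos: [480.2, -46.5, 307.1]
tool_rot: [-0.001, 0.792, 0.61, -0.001]
force: [0.5, 0.5, 0.8]
opening: 30.0
finger_force: 0.0
```

Request:
{"op": "move_arm", "data": {"commands": "-0.3 -44.2 12.7 2 -0.108; -0.3 -45.3 7.9 2 -0.107; -0.3 -45.9 3.1 2 -0.107; -0.3 -46 -1.9 2 -0.108; -0.3 0 0 0 0; -0.3 0 0 0 0"}}

```text
time_s: 12.42
ee_pos: [483.9, -229.3, 299.2]
tool_rot: [-0.001, 0.646, 0.763, -0.0]
force: [-0.4, 0.6, 0.2]
opening: 29.9
finger_force: 0.0
```

Run:
```python
from h import *
o=get_obs();im=get_image("wrist");print(pose(o)[0].round(2))
save(im,"5.png");Q=wristcloud(o,im).reshape(-1,3);Q=Q[(abs(Q[:,1]+230)<90)&(Q[:,0]>400)&(Q[:,0]<600)]
q=Q[(Q[:,2]>192)&(Q[:,2]<204)&(Q[:,0]>515)];print("post",len(q),q.mean(0) if len(q) else 0)
for lo,hi in((206,220),(220,232),(160,185)):
    t=Q[(Q[:,2]>lo)&(Q[:,2]<hi)]
    if len(t)>5: print(lo,len(t),t.mean(0).round(1),t[:,2].max(),cv2.minAreaRect(t[:,:2].astype(np.float32)),cv2.boxPoints(cv2.minAreaRect(t[:,:2].astype(np.float32))).round().tolist())
```

```text
[ 483.93 -229.35  299.25    1.74]
post 165 [ 538.34888719 -221.60139828  196.3491076 ]
206 70 [ 482.4 -215.3  213. ] 219.81579671004647 ((480.18963623046875, -229.09080505371094), (33.569095611572266, 8.042949676513672), 81.18486785888672) [[474.0, -245.0], [482.0, -246.0], [487.0, -213.0], [479.0, -212.0]]
220 597 [ 484.7 -231.9  224.5] 226.41452190430613 ((484.8262939453125, -233.23719787597656), (9.008627891540527, 40.47148895263672), 6.108129501342773) [[478.0, -214.0], [483.0, -254.0], [491.0, -253.0], [487.0, -213.0]]
160 1823 [ 482.9 -228.2  171.4] 184.9998230809769 ((486.608154296875, -229.96453857421875), (90.58085632324219, 74.79258728027344), 52.10668182373047) [[429.0, -243.0], [488.0, -289.0], [544.0, -217.0], [485.0, -171.0]]
```

View pics/5.png

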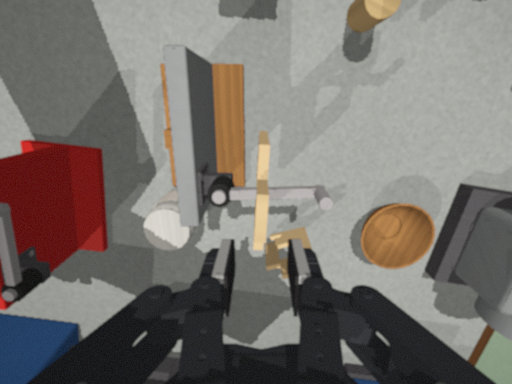

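The wrist view shows the template edge-on at about (262,190), the bar from the hinge (220,190) to the post (325,200), and the small look-alike below at (288,250).

Run:
```python
from h import *
P=cloud(dict(np.load("a.npz")))[160:205,362:395].reshape(-1,3)
q=P[P[:,2]>15];print(q.min(0).round(),q.max(0).round(),np.percentile(q[:,2],[5,50,95]))
plan([(-.3,484.8,-233.2,260,1.678),(-.3,484.8,-233.2,205,1.678)],step=30)
```

```text
[ 312. -361.   15.] [ 574.   13. 1514.] [ 22.80166     78.492308   127.92711897]
-0.3 -2.1 -0 19.8 0.03; -0.3 -2.2 0.1 19.8 0.029; -0.3 0 -0 27.5 0; -0.3 0 -0 27.5 0
```

Request:
{"op": "move_arm", "data": {"commands": "-0.3 -2.1 0 19.8 0.03; -0.3 -2.2 0.1 19.8 0.029; -0.3 0 0 27.5 0; -0.3 0 0 27.5 0; -0.3 0 0 0 0", "grip_force": 50}}

```text
time_s: 13.1
ee_pos: [484.4, -232.6, 204.4]
tool_rot: [-0.002, 0.668, 0.744, -0.0]
force: [-0.6, -0.4, 0.3]
opening: 29.7
finger_force: 0.0
```

Request:
{"op": "move_arm", "data": {"commands": "-1 0 0 0 0; -1 0 0 0 0; -1 0 0 0 0; -1 0 0 0 0; -1 0 0 0 0"}}

```text
time_s: 13.72
ee_pos: [485.6, -234.2, 206.5]
tool_rot: [0.001, 0.668, 0.744, 0.0]
force: [0.4, 1.6, 6.0]
opening: 8.5
finger_force: 51.4
```

```bash
python3 s.py
python3 - <<'E'
from h import *
P=cloud(dict(np.load("a.npz")))
for v in range(165,204,4): print(v,P[v,358:394:4,2].round().astype(int))
Q=P[165:205,364:392].reshape(-1,3);q=Q[(Q[:,2]>15)&(Q[:,2]<200)&(Q[:,0]>480)]
print(len(q),np.percentile(q,[2,50,98],axis=0).round())
E
```

```text
13.725 [ 485.57 -234.25  206.54    1.68] tool force [ 1.52  0.59 -6.05] 8.5 51.4
165 [ 4 -3 -3  2  0 -3  2 -1 -4]
169 [ 0  3 -4 -1  2  0  5  0 -3]
173 [-4  3  4 -3 88 -3  2 -2  1]
177 [ -2  -1   0  45  82 108   1  -3   3]
181 [  1   5   1  35   1 102 118   3  -3]
185 [ -6   0  -2  11  44  87 104   3   2]
189 [-2  0 -2  0 33 66 96  1 -1]
193 [ 3  3 -2  1  6 53  1 -1 -2]
197 [184 186   2  -4  -1  -3   6   0  -6]
201 [   2   -7   -1    1   -4   -5 1514    1   -3]
208 [[ 515. -359.   19.]
 [ 545. -345.   76.]
 [ 573. -331.  120.]]
```

Request:
{"op": "move_arm", "data": {"commands": "-1 0 0 -8 0; -1 0 0 -10 0; -1 0 0 -10 0; -1 0 0 -10 -0.06; -1 0 0 0 0; -1 0 0 0 0"}}

```text
time_s: 14.48
ee_pos: [484.9, -234.0, 243.6]
tool_rot: [-0.0, 0.646, 0.764, -0.0]
force: [-0.5, -0.4, -3.1]
opening: 8.7
finger_force: 50.1
```

```bash
python3 s.py
python3 - <<'E'
from h import *
o=get_obs();im=get_image("side");save(im,"t.png")
cv2.imwrite("pics/6.png",cv2.resize(im["frame"][110:260,190:390],(800,600),interpolation=cv2.INTER_CUBIC)[...,::-1])
E
```

```text
14.475 [ 484.92 -234.03  243.55    1.74] tool force [-0.27 -0.53  3.14] 8.7 50.1
```

View pics/6.png

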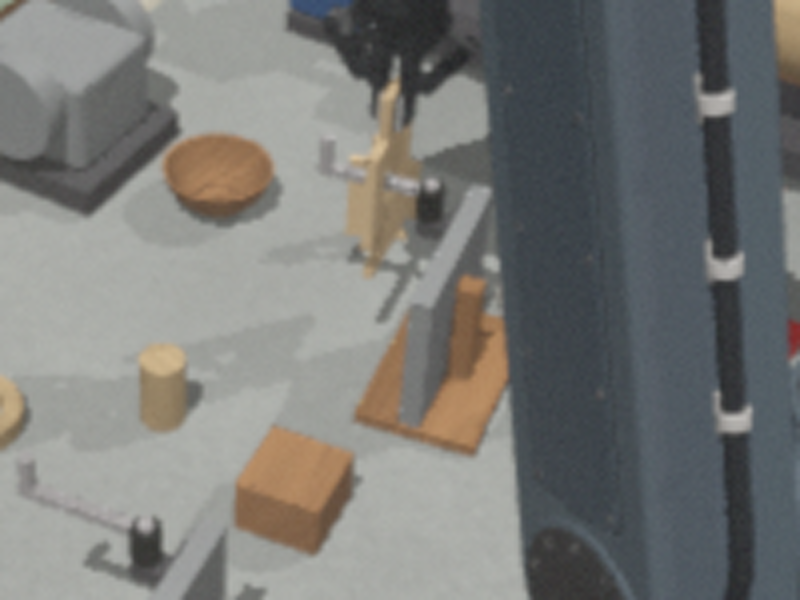

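The side view shows the template clamped by its tab and raised, still around the bar.

Request:
{"op": "move_arm", "data": {"commands": "-1 0 15 0 0; -1 0 20 0 0; -1 0 20 0 0; -1 0 20 0 0; -1 0 10 0 0; -1 0 0 0 0"}}

```text
time_s: 15.28
ee_pos: [569.3, -219.6, 243.3]
tool_rot: [-0.0, 0.645, 0.764, -0.0]
force: [0.0, -0.7, -3.7]
opening: 8.7
finger_force: 50.1
```

```bash
python3 s.py
python3 - <<'E'
from h import *
z=244
s=pose()[0]; s[2]=z; s[:3]=s[:3]
plan([(-1,575,0,z,1.71),(-1,560,231,z,1.688),(-1,551.2,230,z,1.688)],start=s,step=40)
plan([(-1,475.7,221.1,z,1.688)],start=(551.2,230,z,1.688),step=16)
E
```

```text
15.275 [ 569.32 -219.57  243.35    1.74] tool force [-0.73 -0.11  3.71] 8.7 50.1
-1 35.9 7.1 -0 0.005; -1 36 6.9 -0 0.005; -1 36 6.7 -0 0.005; -1 36 6.5 -0 0.005; -1 36 6.4 -0 0.004; -1 36.1 6.2 -0 0.005; -1 38.5 2.9 -0 0.004; -1 38.5 2.7 -0 0.003

-1 38.5 2.6 -0 0.004; -1 38.5 2.4 -0 0.004; -1 38.5 2.3 -0 0.004; -1 38.5 2.2 -0 0.003; -1 0 -8.9 -0 0

-1 -0 -15.2 -0 -0; -1 -0 -15.2 -0 -0; -1 -0 -15.2 -0 -0; -1 -0 -15.2 -0 -0; -1 -0 -15.2 -0 -0
```

Request:
{"op": "move_arm", "data": {"commands": "-1 20 4 0 0.003; -1 36 7 0 0.005; -1 36 7 0 0.005; -1 36 6.8 0 0.005; -1 36 6.5 0 0.005; -1 36 6.3 0 0.005; -1 38.5 5 0 0.005; -1 38.5 2.7 0 0.003"}}

```text
time_s: 16.27
ee_pos: [571.1, 62.7, 244.0]
tool_rot: [-0.0, 0.659, 0.752, 0.0]
force: [1.4, -0.6, -2.2]
opening: 8.2
finger_force: 50.1
```

Request:
{"op": "move_arm", "data": {"commands": "-1 38.5 2.6 0 0.004; -1 38.5 2.4 0 0.004; -1 38.5 2.3 0 0.004; -1 34 2 0 0.003; -1 20 0 0 0; -1 0 -3 0 0; -1 0 0 0 0; -1 0 0 0 0"}}

```text
time_s: 17.27
ee_pos: [557.2, 229.0, 243.9]
tool_rot: [0.0, 0.665, 0.747, -0.0]
force: [0.3, -0.4, -2.1]
opening: 8.3
finger_force: 50.1
```

```bash
python3 s.py
python3 - <<'E'
from h import *
o=get_obs();im=get_image("wrist");save(im,"7.png")
Q=wristcloud(o,im).reshape(-1,3);q=Q[(Q[:,2]>193)&(Q[:,2]<203)&(abs(Q[:,1]-227)<25)&(abs(Q[:,0]-528)<12)];print(len(q),q.mean(0) if len(q) else 0)
p=pose(o)[0]
plan([(-1,551.2,230,244,1.688)],step=16)
E
```

```text
17.275 [557.23 228.95 243.89   1.69] tool force [-0.43  0.23  2.13] 8.3 50.1
259 [528.21293022 228.18405481 196.53840887]
-1 1.7 -5.9 -0.1 -0.001
```

View pics/7.png

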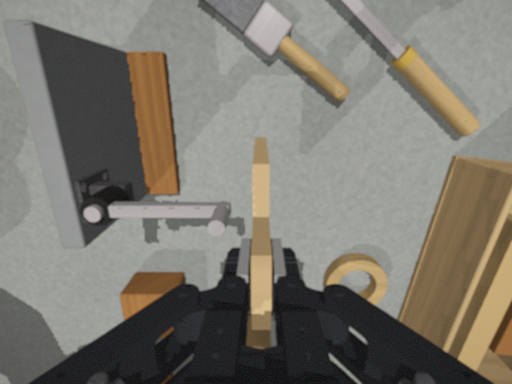

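The wrist view shows the plate edge-on at (262,230) outboard of hook 2's post (215,215), ready to slide in.

Request:
{"op": "move_arm", "data": {"commands": "-1 2 -10 0 0; -1 0 -14 0 0; -1 0 -14 0 0; -1 0 -14 0 0; -1 0 -14 0 0; -1 0 -14 0 0; -1 0 -2 0 0; -1 0 0 0 0"}}

```text
time_s: 18.32
ee_pos: [475.6, 222.3, 244.0]
tool_rot: [0.0, 0.665, 0.747, 0.0]
force: [-0.4, -0.2, -2.6]
opening: 8.3
finger_force: 50.1
```

Request:
{"op": "move_arm", "data": {"commands": "-1 0 0 8 0; -1 0 0 8 0; -1 0 0 8 0; -1 0 0 6 0; -1 0 0 0 0; -1 0 0 0 0"}}

```text
time_s: 19.08
ee_pos: [475.5, 222.3, 214.0]
tool_rot: [0.0, 0.665, 0.747, 0.0]
force: [0.5, -0.0, -1.9]
opening: 8.6
finger_force: 50.0
```

```bash
python3 s.py
```

```text
19.075 [475.52 222.34 213.97   1.69] tool force [-0.06  0.46  1.91] 8.6 50.0
```

Request:
{"op": "move_arm", "data": {"commands": "-1 0 0 3 0; -1 0 0 3 0; -1 0 0 0 0"}}

```text
time_s: 19.45
ee_pos: [475.3, 222.2, 207.5]
tool_rot: [-0.0, 0.665, 0.747, -0.0]
force: [-0.4, 0.4, -2.9]
opening: 8.2
finger_force: 50.1
```

Request:
{"op": "move_arm", "data": {"commands": "-1 0 0 1.5 0; -1 0 0 0 0"}}

```text
time_s: 19.7
ee_pos: [475.5, 222.3, 206.7]
tool_rot: [0.0, 0.665, 0.747, 0.0]
force: [-1.7, -0.5, 3.6]
opening: 8.3
finger_force: 51.0
```

Request:
{"op": "move_arm", "data": {"commands": "-0.85 0 0 0 0; -0.7 0 0 0 0; -0.5 0 0 0 0; -0.3 0 0 0 0; -0.3 0 0 0 0; -0.3 0 0 0 0", "grip_force": 20}}

```text
time_s: 20.45
ee_pos: [475.4, 222.3, 206.3]
tool_rot: [-0.0, 0.665, 0.747, -0.0]
force: [0.4, 0.5, 0.1]
opening: 29.8
finger_force: 0.0
```

Request:
{"op": "move_arm", "data": {"commands": "-0.3 0 0 -10 0; -0.3 0 0 -20 0; -0.3 0 0 -35 0; -0.3 0 0 -35 0; -0.3 0 0 0 0"}}

```text
time_s: 21.08
ee_pos: [476.3, 222.6, 309.4]
tool_rot: [0.001, 0.665, 0.747, 0.002]
force: [-0.1, -0.7, 0.5]
opening: 30.0
finger_force: 0.0
```

```bash
python3 s.py
python3 - <<'E'
from h import *
o=get_obs();im=get_image("wrist")
Q=wristcloud(o,im).reshape(-1,3);Q=Q[(abs(Q[:,1]-222)<90)&(Q[:,0]<560)]
t=Q[(Q[:,2]>215)&(Q[:,2]<232)];print(len(t),t[:,2].max(),cv2.minAreaRect(t[:,:2].astype(np.float32)))
im=get_image("side");cv2.imwrite("pics/8.png",cv2.resize(im["frame"][150:300,150:350],(800,600),interpolation=cv2.INTER_CUBIC)[...,::-1])
# go to hook1 post: out pose at (538.3,-221.6), arm yaw .171
plan([(-.3,560,0,300,1.0),(-.4,538.3,-221.6,290,.171)])
E
```

```text
21.075 [476.3  222.63 309.44   1.69] tool force [-0.67 -0.21 -0.51] 30.0 0.0
574 226.70160864935386 ((476.2086486816406, 223.26663208007812), (8.696131706237793, 40.70582962036133), 6.490731239318848)
-0.3 -46.1 11.6 1.3 0.138; -0.3 -44.1 17.9 1.3 0.137; -0.3 -41.2 23.8 1.2 0.138; -0.3 -37.6 29.1 1.3 0.137; -0.3 -33.2 34.1 1.3 0.138; -0.4 -39.6 20.3 2 0.166; -0.4 -35.8 26.6 2 0.166; -0.4 -30.9 32.1 2 0.165

-0.4 -25.1 36.7 2 0.166; -0.4 -18.8 40.4 2 0.166
```

View pics/8.png

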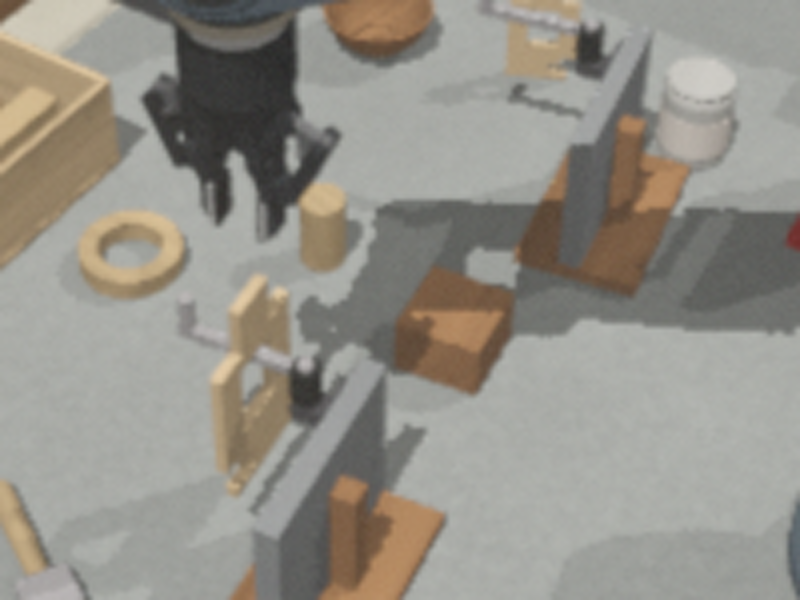

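The template hangs on hook 2's bar at (255,370), clear of the gripper. Hook 1 is empty.

Request:
{"op": "move_arm", "data": {"commands": "-0.3 -46.1 11.6 1.3 0.138; -0.3 -44.1 17.9 1.3 0.137; -0.3 -41.2 23.8 1.2 0.138; -0.3 -37.6 29.1 1.3 0.137; -0.3 -33.2 34.1 1.3 0.138; -0.4 -39.6 20.3 2 0.166; -0.4 -35.8 26.6 2 0.166; -0.4 -30.9 32.1 2 0.165"}}

```text
time_s: 22.18
ee_pos: [546.4, -134.2, 292.6]
tool_rot: [-0.001, 0.969, 0.246, -0.001]
force: [0.7, 0.3, 0.0]
opening: 25.5
finger_force: 0.0
```

Request:
{"op": "move_arm", "data": {"commands": "-0.4 -25.1 36.7 2 0.166; -0.4 -18.8 40.4 2 0.166; -0.4 0 0 0 0; -0.4 0 0 0 0"}}

```text
time_s: 22.68
ee_pos: [538.1, -221.1, 289.1]
tool_rot: [-0.001, 0.996, 0.086, -0.001]
force: [1.1, 1.3, 0.4]
opening: 25.6
finger_force: 0.0
```

```bash
python3 s.py
python3 - <<'E'
from h import *
o=get_obs();im=get_image("wrist")
Q=wristcloud(o,im).reshape(-1,3);Q=Q[(abs(Q[:,1]+225)<50)&(Q[:,0]>455)&(Q[:,0]<590)]
q=Q[(Q[:,2]>192)&(Q[:,2]<204)];c=np.array(cv2.minEnclosingCircle(q[:,:2].astype(np.float32))[0]);print("post",len(q),c)
b=Q[(Q[:,2]>166)&(Q[:,2]<174)];vx,vy,x,y=cv2.fitLine(b[:,:2].astype(np.float32),cv2.DIST_HUBER,0,.01,.01).ravel();a=np.arctan(vy/vx)
H=c-95*np.array([np.cos(a),np.sin(a)]);print("bar yaw",a,"hinge",H)
plan([(-.4,*c,194,a)],step=35)
E
```

```text
22.675 [ 5.3815e+02 -2.2106e+02  2.8905e+02  1.7000e-01] tool force [ 1.31 -1.12 -0.4 ] 25.6 0.0
post 174 [ 539.0670166  -221.88621521]
bar yaw 0.19498064 hinge [ 445.86712646 -240.29223061]
-0.4 0.2 0.4 31.8 -0.007; -0.4 0.1 0.5 31.8 -0.008; -0.4 0.2 0.4 31.7 -0.007
```

Request:
{"op": "move_arm", "data": {"commands": "-0.4 0.2 0.4 31.8 -0.007; -0.4 0.1 0.5 31.8 -0.008; -0.4 0.2 0.4 31.5 0; -0.4 0 0 0 0; -0.4 0 0 0 0"}}

```text
time_s: 23.35
ee_pos: [539.8, -222.4, 196.1]
tool_rot: [0.0, 0.996, 0.093, 0.001]
force: [0.4, 0.9, 0.8]
opening: 25.5
finger_force: 0.0
```

Request:
{"op": "move_arm", "data": {"commands": "-0.4 -0.1 -4.5 0 -0.05; -0.4 -0.2 -4.5 0 -0.05; -0.4 -0.2 -4.7 0 -0.05; -0.4 -0.2 -4.7 0 -0.05"}}

```text
time_s: 23.85
ee_pos: [534.8, -205.8, 196.9]
tool_rot: [0.002, 0.981, 0.193, 0.002]
force: [1.5, -6.2, -0.6]
opening: 25.7
finger_force: 3.1
```

```bash
python3 s.py
```

```text
23.85 [ 5.3476e+02 -2.0582e+02  1.9689e+02  3.9000e-01] tool force [-0.98  6.27  0.61] 25.7 3.1
```

Request:
{"op": "move_arm", "data": {"commands": "-0.4 -0.4 -9.5 0 -0.1; -0.4 -0.5 -9.5 0 -0.1; -0.4 -0.4 -9.5 0 -0.1; -0.4 -0.5 -9.5 0 -0.1; -0.4 -0.5 -9.5 0 -0.1; -0.4 -0.5 -9.5 0 -0.1"}}

```text
time_s: 24.6
ee_pos: [500.2, -162.0, 197.2]
tool_rot: [0.003, 0.88, 0.475, 0.002]
force: [8.2, -0.7, -1.1]
opening: 25.9
finger_force: 3.6
```

```bash
python3 s.py
python3 - <<'E'
from h import *
p=pose()[0];d=p[:2]-np.array([446.2,-238.7]);print(np.hypot(*d),np.arctan2(d[1],d[0]))
E
```

```text
24.6 [ 500.23 -161.98  197.22    0.99] tool force [3.86 7.23 1.15] 25.9 3.6
93.83405700196715 0.9571910475668649
```

Request:
{"op": "move_arm", "data": {"commands": "-0.4 0 -9.5 1 -0.1; -0.4 0 -9.5 1 -0.1; -0.4 -0.4 -9.5 0 -0.1; -0.4 -0.5 -9.5 0 -0.1; -0.4 -0.2 -4.7 0 -0.05; -0.4 -0.2 -4.7 0 -0.05; -0.4 -0.2 -4.7 0 -0.05; -0.4 -0.2 -4.7 0 -0.05"}}

```text
time_s: 25.6
ee_pos: [447.1, -145.2, 195.4]
tool_rot: [0.003, 0.701, 0.713, 0.002]
force: [7.5, 5.8, 3.0]
opening: 25.7
finger_force: 3.8
```

Request:
{"op": "move_arm", "data": {"commands": "-0.4 -0.2 -4.7 0 -0.05; -0.4 -0.2 -4.7 0 -0.05; -0.4 0 0 0 0"}}

```text
time_s: 25.98
ee_pos: [437.4, -145.9, 195.2]
tool_rot: [0.003, 0.665, 0.747, 0.002]
force: [6.3, 4.6, 2.0]
opening: 25.6
finger_force: 3.5
```

Request:
{"op": "move_arm", "data": {"commands": "-0.4 -0.2 -3.8 0 -0.04; -0.4 -0.2 -3.8 0 -0.04; -0.4 0 0 0 0"}}

```text
time_s: 26.35
ee_pos: [429.9, -147.3, 195.1]
tool_rot: [0.003, 0.635, 0.773, 0.002]
force: [6.0, 7.0, 3.0]
opening: 25.7
finger_force: 3.5
```

```bash
python3 s.py
python3 - <<'E'
from h import *
p=pose()[0];d=p[:2]-np.array([446.2,-238.7]);print(np.hypot(*d),np.arctan2(d[1],d[0]))
E
```

```text
26.35 [ 429.86 -147.31  195.09    1.77] tool force [ 5.73  7.27 -2.93] 25.7 3.5
92.83772625540982 1.747738743941428
```

Request:
{"op": "move_arm", "data": {"commands": "-0.4 1.5 -1.5 0 -0.01; -0.4 1 -1.5 0 -0.01; -0.4 0 0 0 0"}}

```text
time_s: 26.72
ee_pos: [426.8, -146.4, 195.2]
tool_rot: [0.004, 0.627, 0.779, 0.001]
force: [7.5, -1.8, 0.9]
opening: 25.5
finger_force: 2.9
```

```bash
python3 s.py
```

```text
26.725 [ 426.83 -146.44  195.22    1.79] tool force [-3.41  6.93 -0.86] 25.5 2.9
```

Request:
{"op": "move_arm", "data": {"commands": "-0.4 -0.1 -2.4 0 -0.025; -0.4 -0.1 -2.4 0 -0.025; -0.4 0 0 0 0"}}

```text
time_s: 27.1
ee_pos: [422.1, -147.5, 195.1]
tool_rot: [0.003, 0.607, 0.795, 0.001]
force: [6.4, -0.7, 2.1]
opening: 25.7
finger_force: 3.0
```

Request:
{"op": "move_arm", "data": {"commands": "-0.4 -0.1 -2 0 -0.02; -0.4 0 0 0 0"}}

```text
time_s: 27.35
ee_pos: [420.2, -148.0, 195.1]
tool_rot: [0.003, 0.599, 0.801, 0.001]
force: [7.0, 1.8, 0.9]
opening: 25.6
finger_force: 3.0
```

Request:
{"op": "move_arm", "data": {"commands": "-0.4 -0.1 -2 0 -0.02; -0.4 0 0 0 0"}}

```text
time_s: 27.6
ee_pos: [418.2, -148.6, 195.1]
tool_rot: [0.003, 0.591, 0.806, 0.001]
force: [6.1, 1.7, 1.5]
opening: 25.6
finger_force: 3.1
```

```bash
python3 s.py
```

```text
27.6 [ 418.23 -148.62  195.1     1.88] tool force [-0.25  6.3  -1.45] 25.6 3.1
```

Request:
{"op": "move_arm", "data": {"commands": "-0.4 0 -2 0 -0.02; -0.4 0 0 0 0"}}

```text
time_s: 27.85
ee_pos: [416.3, -149.2, 195.1]
tool_rot: [0.003, 0.583, 0.812, 0.001]
force: [5.0, 1.6, 2.2]
opening: 25.9
finger_force: 3.1
```

Request:
{"op": "move_arm", "data": {"commands": "-0.4 0 -2 0 -0.02; -0.4 0 0 0 0"}}

```text
time_s: 28.1
ee_pos: [414.4, -149.8, 195.1]
tool_rot: [0.003, 0.575, 0.818, 0.001]
force: [6.2, 1.5, 1.2]
opening: 25.7
finger_force: 3.1
```

```bash
python3 s.py
```

```text
28.1 [ 414.37 -149.84  195.08    1.92] tool force [-0.66  6.32 -1.15] 25.7 3.1
```

Request:
{"op": "move_arm", "data": {"commands": "-0.4 0 -2 0 -0.02; -0.4 0 0 0 0"}}

```text
time_s: 28.35
ee_pos: [412.6, -150.4, 195.1]
tool_rot: [0.003, 0.567, 0.824, 0.001]
force: [6.8, 1.9, 2.4]
opening: 25.7
finger_force: 3.5
```

Request:
{"op": "move_arm", "data": {"commands": "-0.4 0 -2 0 -0.02; -0.4 0 0 0 0"}}

```text
time_s: 28.6
ee_pos: [410.8, -151.1, 195.1]
tool_rot: [0.003, 0.559, 0.829, 0.001]
force: [7.7, 1.9, 2.5]
opening: 25.8
finger_force: 4.0
```

```bash
python3 s.py
```

```text
28.6 [ 410.84 -151.13  195.12    1.96] tool force [-1.12  7.9  -2.42] 25.8 4.0
```

Stop reached; the force is climbing. Press to about 10.5 N.

Request:
{"op": "move_arm", "data": {"commands": "-0.4 0 -2 0 -0.02; -0.4 0 0 0 0"}}

```text
time_s: 28.85
ee_pos: [409.2, -151.9, 195.2]
tool_rot: [0.004, 0.55, 0.835, 0.001]
force: [8.5, 3.0, 2.8]
opening: 25.4
finger_force: 4.6
```

Request:
{"op": "move_arm", "data": {"commands": "-0.4 0 -1.8 0 -0.02; -0.4 0 0 0 0; -0.4 0 0 0 0"}}

```text
time_s: 29.22
ee_pos: [407.7, -152.5, 195.2]
tool_rot: [0.004, 0.542, 0.84, 0.001]
force: [9.7, 4.0, 1.8]
opening: 25.5
finger_force: 5.0
```

```bash
python3 s.py
```

```text
29.225 [ 407.68 -152.53  195.22    2.  ] tool force [-0.4  10.51 -1.73] 25.5 5.0
```

Ease off, centre, lift and look.

Request:
{"op": "move_arm", "data": {"commands": "-0.4 0 3 0 0.03; -0.4 0 3 0 0.03; -0.4 0 3 0 0.03; -0.4 0 4 0 0.04; -0.4 0 4 0 0.04; -0.4 0 4 0 0.04; -0.4 0 1.5 0 0; -0.4 0 0 0 0"}}

```text
time_s: 30.22
ee_pos: [426.6, -145.1, 193.5]
tool_rot: [0.001, 0.627, 0.779, 0.0]
force: [0.1, 1.2, -0.5]
opening: 25.9
finger_force: 0.0
```

```bash
python3 s.py
```

```text
30.225 [ 426.64 -145.07  193.49    1.79] tool force [1.12 0.37 0.53] 25.9 0.0
```

Request:
{"op": "move_arm", "data": {"commands": "-0.4 0 2 0 0; -0.4 0 0 -20 0; -0.4 0 0 -40 0; -0.4 0 0 -50 0; -0.4 0 0 0 0; -0.4 0 0 0 0"}}

```text
time_s: 30.98
ee_pos: [428.0, -144.5, 302.3]
tool_rot: [-0.0, 0.627, 0.779, -0.0]
force: [0.0, 0.7, -0.2]
opening: 25.4
finger_force: 0.0
```

Run:
```python
from h import *
o=get_obs();im=get_image("wrist");print(pose(o)[0])
Q=wristcloud(o,im).reshape(-1,3);Q=Q[(Q[:,1]>-290)&(Q[:,1]<-80)&(Q[:,0]>330)&(Q[:,0]<500)]
q=Q[(Q[:,2]>192)&(Q[:,2]<204)];print("post",len(q),cv2.minEnclosingCircle(q[:,:2].astype(np.float32)))
def fit(b,w):
    for _ in range(6):
        vx,vy,x,y=cv2.fitLine(b[:,:2].astype(np.float32),cv2.DIST_HUBER,0,.01,.01).ravel()
        d=-(b[:,0]-x)*vy+(b[:,1]-y)*vx;b=b[abs(d-np.median(d))<w]
    return np.arctan2(abs(vy),vx*np.sign(vy)),len(b)
print("bar",fit(Q[(Q[:,2]>166)&(Q[:,2]<174)&(Q[:,1]>-215)&(Q[:,1]<-152)],9),"panel",fit(Q[(Q[:,2]>151)&(Q[:,2]<158)&(Q[:,0]<418)],12))
a=get_image("top");s=get_image("side")
cv2.imwrite("pics/9.png",np.vstack([cv2.resize(x[...,::-1],(640,300),interpolation=cv2.INTER_CUBIC) for x in (a["frame"][120:270,100:420],s["frame"][110:310,150:400])]))
```

```text
[ 428.02301058 -144.48735468  302.27500248    1.7859985 ]
post 157 ((429.54461669921875, -146.47360229492188), 5.9196858406066895)
bar (np.float32(1.7495545), 475) panel (np.float32(1.7050817), 1779)
```

View pics/9.png

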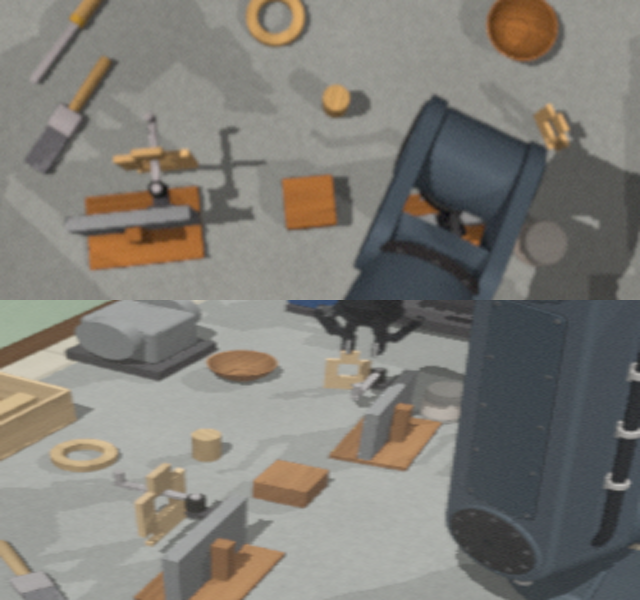

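Hook 1's bar now lies parallel to its panel, the template hangs on hook 2 at (160,160), and the bystanders look undisturbed.

```bash
python3 -c "
from cell import *
print(hand_in())"
```

```text
the job is handed in; nothing more can be done
None
```

The job is handed in after about 31 s of robot time: hook 2 was pressed home to its out stop at about 10 N, the template hangs on it, hook 1 was folded flat against its stop at 10.5 N, and the robot touched none of the other things on the bench.

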